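Hold a round flask down in the flask reader's sprung cradle

ROBOT

A 6-joint arm with a two-finger parallel gripper is mounted at the origin on the work surface. World frame = base frame: x ahead of the robot, y to its left, z up, the work surface at z = 0. Lengths are in m, angles in rad, forces in N, time in s.
With the tool pointing down it reaches from about 0.3 to 0.875 m from the base axis. Payload 6.4 kg.
Tool frame: the origin (TCP) lies between the finger pads; the fingertips stand 22 mm ahead of it and the grasp point (between the pads) lies 3 mm ahead of it; z points along the fingers, y is the direction in which the jaws open and shut (so a half turn about z gives the same grasp; the last joint's range is limited). The gripper opens to 85 mm and grips with 20 to 120 N. Pads are 22 mm wide; open, the fingers measure 114 mm over their backs; the gripper's body (76 mm by 85 mm) begins 54 mm behind the grasp point. The pads swing forward as they close: fully open they stand 13 mm farther back than shut.
Start: joints at [0.915, 0.181, 1.607, -0, 1.354, -0.206], TCP at [0.25, 0.518, 0.253] pointing down, gripper open.
Joint ranges: [-2.99, 2.99], [-0.89, 2.07], [0.3, 2.58], [-1.14, 4.28], [0, 2.63], [-3.12, 3.12]. Speed limits (rad/s): [2.57, 2.57, 3.01, 3.14, 3.14, 3.14].

INTERFACE

Orientations are given as a unit quaternion [x, y, z, w].
In Python, from plant import arm gives the robot as it stands.
- The arm moves only by the tool send_rows, never from a script. Its argument "motion" is a list of rows, each an object of numbers: "dx", "dy", "dz": the shift along the world's x, y, z in cm; "wx", "wy", "wz": the turn, a rotation vector about the world's x, y, z in rad; "fingers": the opening, from 0 (shut) to 1 (fully open). In form: [{"dx": .., "dy": .., "dz": .., "wx": .., "wy": .., "wz": .., "fingers": ..}, ...]. A call has 1 to 5 rows; each row shifts and turns the pose as measured when the row begins; what a row does not reach is not made up. A row lasts 1/12 s, in which the tool goes at most 41.7 mm and 7.16 degrees, less where a joint would pass 70% of its speed; a pose out of reach is approached as far as the arm can. A call with a gripper value outside its range is refused whole. The fingers move at their own pace and stop on an object; "newtons" is the grip in N (left out, the last holds). Time passes only in rows, so rows that do not move let the fingers close. It gives the time, the measured TCP pose, the force and the opening at its end, in the units of the state.
- arm.observe(): the state, without advancing time (a new reading comes with each control period).
- arm.read_camera(name): name is "scene" or "side" or "wrist"; returns the picture (400x640x3 uint8, red, green, blue); there is no depth.
- arm.camera_model(name): a dict with "fov_y" (degrees; the focal length in pixels is half the picture's height over the tangent of half this angle, whatever the lens; pixels are square), "cx", "cy" (the principal point, pixels), "k1" (the pictures are not rectified: a ray, as slopes to the right and down, at radius r is drawn at 1 + k1 r^2 times it, then the intrinsics apply), "world_to_cam" (4x4, takes a point from world to camera coordinates); the wrist camera has in their place "mount" (4x4, takes a point from camera to tool coordinates, whose origin is the TCP and whose axes are the flange's). Camera axes: x right, y down, z forward; pixel columns grow to the right and rows downward; lengths in m; the calibration is good to about 2 mm. A picture is of the moment at which its call begins: read the wrist's pose just before it. camera_model takes no time and is no camera call.
- arm.finish_job(): hands the job in, once; it reports no verdict.
The state is a dict: "clock": time; "joints": joint angles; "joint_vel": joint speeds; "joint_torque": joint torques, N m; "position": TCP position; "eef_rot": TCP orientation; "wrist_force": force on the tool from outside, world axes, zero at the start; "torque": the same for the moment, N m; "grip_width": finger opening in m.
Only numpy, scipy, OpenCV 4.12 (cv2) and the standard library are available. Lean on these libraries where they do the work, as an engineer would, in place of code of your own. Each camera call takes 0.05 s, during which the arm holds its last target.

TASK

Get the flask reader ready and take a reading by hand: first lower the blue lid of the grey dark chamber until it is fully closed, then take the round amber flask from its cork stand, set it bulb-down in the orange sprung ring of the cradle and press it straight down until the ring is down on its stop. Finish while still holding the flask pressed down there, upright: do not let go or let the ring rise. Never tip the flask well over, and do not shift the other glassware and tools.

Things in the scene. Friction and masses are not known exactly. Their poses are not given: they have to be found in the camera images.
- chamber: Dark chamber of the reader: grey open-topped box, fixed to the bench, 150 mm along its x, 170 mm along its y, 80 mm tall. Origin at the centre of its underside, z up; its x axis points away from the robot side, towards the hinge.
- lid (a joint): Hinge angle of the blue chamber lid in rad: 0 closed, growing as it opens upwards; starts part open, between about 0.55 and 1.0. A stiff hinge: the lid stays at any angle, and 1 to 4 N pressed straight down on its upper face, 60 mm or more out from the hinge, shuts it.
- lid_hinge (a point): Point on the lid's hinge line, middle of its length, at the chamber's far (+x) rim, 75 mm from the chamber's centre and 80 mm above the bench. Its axes turn with the lid: y along the hinge, -x along the lid out to its free edge, z out of its upper face. The lid is a plate 150 mm (x) by 170 mm (y), 8 mm thick, from z = 0 to 8 mm here. Closed, its upper face is level, 88 mm above the bench.
- lid_edge (a point): Middle of the lid's free edge, on its upper face, 150 mm from the hinge. A black tab 60 mm wide, 8 mm thick stands out 14 mm beyond it.
- flask_neck (a point): Grasp point of the round amber flask with a blue stopper: on the axis of its neck, 106 mm above the flask's lowest point, 63.5 mm above the bulb's centre; z along the neck, upwards. The neck is a straight cylinder 30 mm in diameter from 82 to 128 mm above the lowest point, then a rim 36 mm in diameter and a stopper 28 mm in diameter up to 142 mm. The flask weighs 0.1 to 0.22 kg and starts upright in the cork stand.
- flask_center (a point): Centre of the flask's round bulb, 85 mm in diameter, 42.5 mm above the flask's lowest point; z along the neck, upwards.
- stand: Cork ring on which the flask starts, fixed to the bench: 100 mm outside, 60 mm inside, 35 mm tall. Origin at the centre of its underside. The bulb's centre then sits about 65 mm above the bench.
- cradle: Sprung cradle, fixed to the bench: dark round base 150 mm in diameter, 12 mm tall, a sensor post in its middle up to 31 mm, three posts with coil springs 56 mm from the axis, topped at 78 mm. Origin at the centre of its underside, z up.
- ring_center (a point): Centre of the orange ring's upper face: 72 mm above the bench when up, 54 mm when down on its stop; moves with the ring. The ring is 132 mm outside, 68 mm inside, 12 mm thick. The seated bulb's centre lies 25 to 26 mm above this point.
- ring (a joint): How far the orange ring is pressed down, in m: 0 up (start), 0.018 down on its stop. It only slides straight down. The springs hold it up with about 4 N against the first movement (the flask's own weight does not move it) and need about 11 N in all, flask weight included, to reach the stop.
- vial: Bystander, loose, to be left where it is: small green glass vial with a white cap, 28 mm wide, 55 mm tall, standing in front of the cradle. Origin at the centre of its underside.
- beaker: Bystander, loose, to be left where it is: white porcelain mug-shaped beaker, 72 mm wide, 90 mm tall. Origin at the centre of its underside.
- reagent: Bystander, loose, to be left where it is: amber reagent bottle with a black cap, 80 mm wide, 160 mm tall. Origin at the centre of its underside.
- conical: Bystander, loose, to be left where it is: green glass conical flask, 80 mm wide at the foot, 104 mm tall. Origin at the centre of its underside.
- powder_jar: Bystander, loose, to be left where it is: white jar with a red cap, 60 mm wide, 75 mm tall. Origin at the centre of its underside.
- spare_cork: Bystander, loose, to be left where it is: empty spare cork ring, 90 mm wide, 30 mm tall. Origin at the centre of its underside.
- spatula: Bystander, loose, to be left where it is: lab spatula with a green handle, 150 mm long, lying in front of the cork stand. Origin under its middle.
There are look-alikes about, which are no part of the job. What is shaped like the part that bears flask_neck but purple is not meant.

How it is judged:
By the outcome, as a careful person would: the job done as asked, in the order asked, and still so for the second after the job is handed in, while the arm keeps its last pose, push and grip.
It also fails if it takes over 56 s, if anything falls off the work surface, if the arm or the gripper's body presses on something with over 40 N, if the wrist force passes 120 N, or if a joint passes its speed limit or range.

## Working session

There is one attempt and no reset: what is moved stays moved. The work goes in short steps, Python scripts to look and compute and a tool call to move; the robot and the scene stay as the last step left them, time stands still between calls to the robot, and variables do not carry over. Pictures are saved under pics/ and viewed, and the job is handed in when it is done.

Besides the shell and the picture viewer there is one more tool, called after ">>>" as name(argument=value, ...) on one line, values as JSON. send_rows: Moves the arm, as the interface text tells. Its arguments: {"type":"object","properties":{"motion":{"type":"array"},"newtons":{"type":"number"}},"required":["motion"]}

```bash
ls; mkdir -p pics; cat > h.py <<'E'
import numpy as np,cv2
from plant import arm
from scipy.spatial.transform import Rotation as R
def K(m):
    f=200/np.tan(np.radians(m['fov_y'])/2); return np.array([[f,0,m['cx']],[0,f,m['cy']],[0,0,1.]])
def pose(name,st=None):
    m=arm.camera_model(name)
    if name=='wrist':
        T=np.eye(4);T[:3,:3]=R.from_quat(st['eef_rot']).as_matrix();T[:3,3]=st['position']
        return m,T@np.array(m['mount'])
    return m,np.linalg.inv(np.array(m['world_to_cam']))
def ray(name,uv,st=None):
    m,T=pose(name,st)
    p=cv2.undistortPoints(np.array([[uv]],float),K(m),np.array([m['k1'],0,0,0.]))[0,0]
    return T[:3,3],T[:3,:3]@np.array([p[0],p[1],1.])
def onz(name,uv,z,st=None):
    o,d=ray(name,uv,st); return o+d*(z-o[2])/d[2]
def proj(name,P,st=None):
    m,T=pose(name,st);W=np.linalg.inv(T);P=np.atleast_2d(P).astype(float)
    return cv2.projectPoints(P,cv2.Rodrigues(W[:3,:3])[0],W[:3,3],K(m),np.array([m['k1'],0,0,0.]))[0][:,0]
def tri(a,b):
    A=np.zeros((3,3));q=np.zeros(3);ps=[]
    for o,d in (a,b):
        d=d/np.linalg.norm(d);M=np.eye(3)-np.outer(d,d);A+=M;q+=M@o
    x=np.linalg.solve(A,q)
    gap=[np.linalg.norm(np.cross(x-o,d/np.linalg.norm(d))) for o,d in(a,b)]
    return x,gap
def snap(name,fn):
    st=arm.observe();im=arm.read_camera(name);cv2.imwrite('pics/'+fn+'.png',im[:,:,::-1]);np.save('pics/'+fn+'.npy',im);return im,st
E
python3 - <<'E'
from h import *
st=arm.observe();print(st)
for n in('scene','side','wrist'):
    snap(n,n+'0');m,T=pose(n,st);print(n,m['fov_y'],m['cx'],m['cy'],m['k1'],T.round(3).tolist())
E
```

```text
pics
{'clock': 0.0, 'joints': array([ 9.14673538e-01,  1.81527907e-01,  1.60802903e+00,  1.20407608e-05,
        1.35377605e+00, -2.06293230e-01]), 'joint_vel': array([ 9.74375522e-04,  8.20425262e-04, -2.07096897e-03,  8.50357982e-05,
       -9.57899383e-05,  4.40467900e-04]), 'joint_torque': array([ 8.37968055e-04, -4.44856882e+01, -3.51347673e+01, -1.51166805e-04,
        8.78691149e-03,  3.63868730e-05]), 'position': array([0.24967257, 0.51739248, 0.25238133]), 'eef_rot': array([ 2.23024473e-01,  9.74812457e-01, -7.88057778e-04, -3.69043033e-04]), 'wrist_force': array([ 0.31971459, -0.87299191, -0.57709943]), 'torque': array([ 0.01228001, -0.02759693,  0.01011858]), 'grip_width': 0.08575460926978794}
scene 50.78704925024916 319.57411643258547 197.21023990509585 -0.0010624891813858133 [[-0.819, 0.464, -0.337, 1.007], [0.574, 0.662, -0.482, 0.627], [-0.0, -0.588, -0.809, 1.17], [0.0, 0.0, 0.0, 1.0]]
side 52.61734010150336 317.259325238688 200.66611318303654 -0.07377974338596255 [[0.995, -0.071, 0.07, 0.476], [-0.1, -0.725, 0.681, -0.901], [0.002, -0.685, -0.729, 1.055], [0.0, 0.0, 0.0, 1.0]]
wrist 60.93364844912525 319.5485116111563 197.3400045019141 0.014558422400303877 [[0.434, 0.852, 0.293, 0.174], [0.901, -0.41, -0.142, 0.554], [-0.001, 0.326, -0.945, 0.374], [0.0, 0.0, 0.0, 1.0]]
```

View pics/scene0.png

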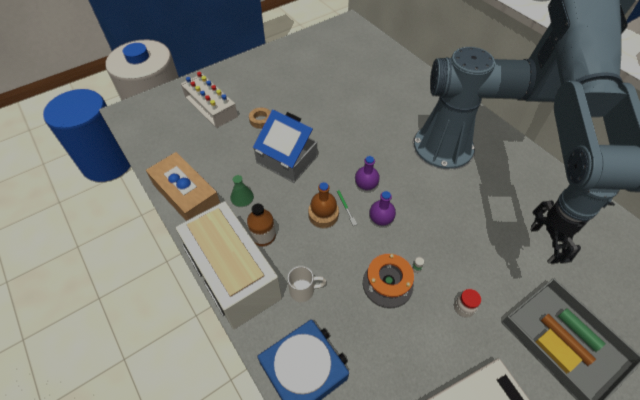

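View pics/side0.png

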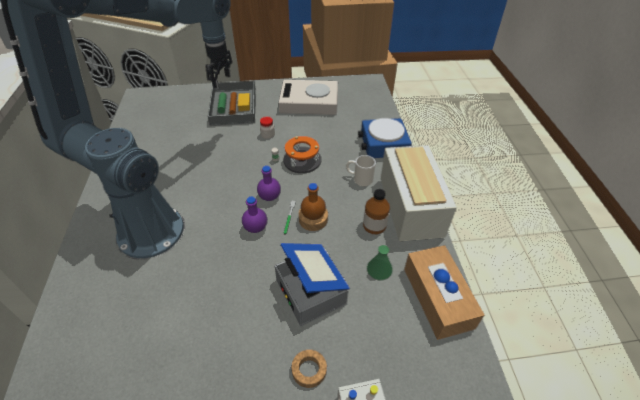

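View pics/wrist0.png

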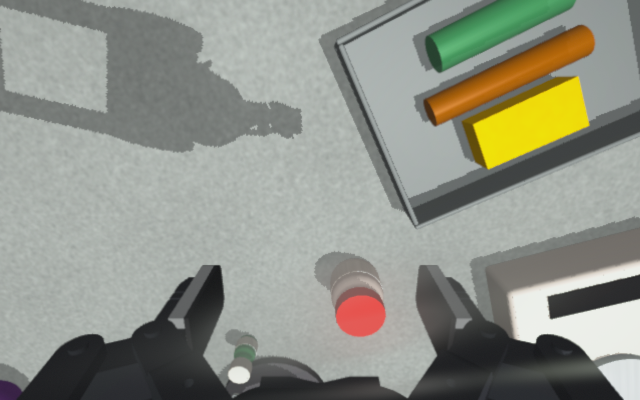

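The scene camera shows the amber flask at about (323,205), the orange ring at (390,275) and the blue lid at (283,138). The side camera shows them at about (313,205), (302,148) and (313,267). Two purple look-alike flasks stand on the robot side. Next I'll measure with masks.

```bash
cat > m1.py <<'E'
from h import *
def comps(n,lo,hi,box,mn=15):
    im=np.load(f'pics/{n}0.npy');h=cv2.cvtColor(im,cv2.COLOR_RGB2HSV)
    k=cv2.inRange(h,np.array(lo),np.array(hi));b=np.zeros_like(k);x0,y0,x1,y1=box;b[y0:y1,x0:x1]=k[y0:y1,x0:x1]
    nn,l,s,c=cv2.connectedComponentsWithStats(b)
    return [(l==i,s[i].tolist(),c[i].round(1)) for i in range(1,nn) if s[i][4]>=mn]
B=((100,120,50),(125,255,255))
O=((5,180,100),(16,255,255))
box={'scene':dict(stop=(310,175,340,200),lid=(245,100,325,175),ring=(355,240,425,300)),
'side':dict(stop=(300,178,325,195),lid=(270,235,355,300),ring=(275,130,330,172))}
o={}
for n in box:
    for k,c in(('stop',B),('lid',B),('ring',O)):
        r=comps(n,*c,box[n][k]);r.sort(key=lambda a:-a[1][4])
        print(n,k,[(a[1],a[2].tolist()) for a in r[:3]]);o[n,k]=r[0]
x=tri(ray('scene',o['scene','stop'][2]),ray('side',o['side','stop'][2]));print('stop',x)
for n in box:
    for k in('lid','ring'):
        c=cv2.findContours(o[n,k][0].astype(np.uint8),0,2)[0];c=max(c,key=cv2.contourArea)
        if k=='lid':
            hu=cv2.convexHull(c);print(n,cv2.approxPolyDP(hu,4,True)[:,0].tolist())
        else:
            e=cv2.fitEllipse(cv2.convexHull(c));print(n,'ring ell',e,onz(n,e[0],.070))
for n in box:
    im=np.load(f'pics/{n}0.npy')[:,:,::-1]
    out=[]
    for (cx,cy) in {'scene':[(285,140),(335,205),(390,275)],'side':[(313,275),(313,205),(302,150)]}[n]:
        out.append(cv2.resize(im[cy-45:cy+45,cx-45:cx+45],(265,265),interpolation=cv2.INTER_CUBIC))
    cv2.imwrite(f'pics/crop_{n}.png',np.hstack(out))
E
python3 m1.py
```

```text
scene stop [([320, 183, 8, 7, 48], [323.5, 185.8])]
scene lid [([253, 110, 59, 58, 1136], [283.1, 138.1])]
scene ring [([368, 255, 45, 42, 1012], [390.2, 275.5])]
side stop [([309, 183, 8, 7, 44], [312.5, 186.0])]
side lid [([281, 243, 68, 50, 1182], [313.6, 269.0])]
side ring [([285, 137, 33, 22, 413], [301.3, 147.9])]
stop (array([ 0.55293961, -0.00128384,  0.16134902]), [np.float64(0.0003759579903546894), np.float64(0.0003759579903548241)])
scene [[272, 110], [311, 128], [292, 167], [253, 146]]
scene ring ell ((390.1806945800781, 275.2311096191406), (40.64887619018555, 45.61358642578125), 110.23736572265625) [0.54156575 0.31235697 0.07      ]
side [[281, 244], [321, 245], [348, 288], [306, 292]]
side ring ell ((301.4238586425781, 147.65260314941406), (22.040224075317383, 32.80256271362305), 87.78138732910156) [0.53809753 0.30185138 0.07      ]
```

View pics/crop_scene.png

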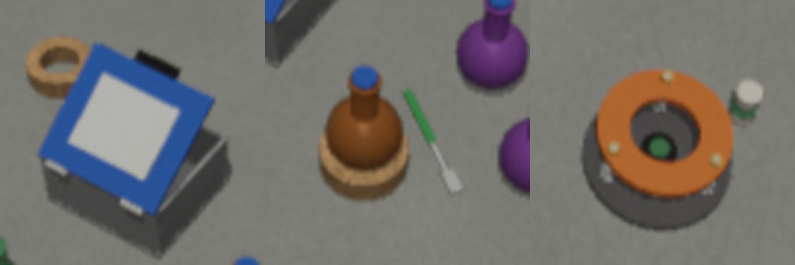

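View pics/crop_side.png

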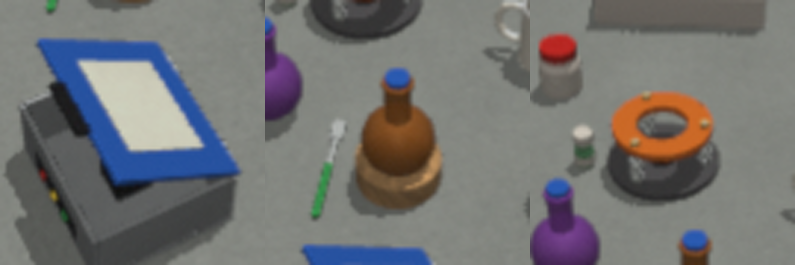

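```bash
cat > m2.py <<'E'
from h import *
sc=[[272,110],[311,128],[292,167],[253,146]]
si=[[281,244],[321,245],[348,288],[306,292]]
# try all cyclic pairings
for k in range(4):
  for rev in (0,1):
    s=(si[::-1] if rev else si); s=s[k:]+s[:k]
    r=[tri(ray('scene',a),ray('side',b)) for a,b in zip(sc,s)]
    g=max(x[1][0] for x in r)
    if g<.012: print(k,rev,round(g,4),[x[0].round(3).tolist() for x in r])
E
python3 m2.py
```

```text
2 1 0.0009 [[0.548, -0.294, 0.243], [0.447, -0.222, 0.165], [0.509, -0.262, -0.033], [0.62, -0.331, 0.087]]
3 0 0.0021 [[0.504, -0.376, 0.16], [0.447, -0.222, 0.165], [0.56, -0.175, 0.085], [0.62, -0.331, 0.087]]
```

The lid corners triangulate with gaps of about 2 mm: hinge corners (0.56,-0.175,0.085) and (0.62,-0.331,0.087), free edge corners near z 0.16. That puts the hinge angle at about 0.57. The flask axis is at (0.553,-0.001). The stopper height of 0.161 matches what the given sizes imply. The two ring fixes differ by 1 cm, so I'll take a wrist look at the ring on the way over.

>>> send_rows(motion=[{"dx":3.1,"dy":-2.7,"dz":0.4,"fingers":1},{"dx":3.1,"dy":-2.7,"dz":0.4,"fingers":1},{"dx":3.1,"dy":-2.7,"dz":0.4,"fingers":1},{"dx":3.1,"dy":-2.7,"dz":0.4,"fingers":1},{"dx":3.1,"dy":-2.7,"dz":0.4,"fingers":1}])

```text
invalid input at $.motion[0]: expected keys dx, dy, dz, wx, wy, wz, fingers
```

```bash
python3 - <<'E'
from h import *
im,st=snap('wrist','w1');print(st['clock'],st['position'],st['eef_rot'])
h=cv2.cvtColor(im,cv2.COLOR_RGB2HSV);k=cv2.inRange(h,np.array((5,180,80)),np.array((17,255,255)))
k=cv2.morphologyEx(k,cv2.MORPH_CLOSE,np.ones((5,5)))
n,l,s,c=cv2.connectedComponentsWithStats(k);print(s[s[:,4]>100].tolist())
print('proj ests',proj('wrist',[[.5416,.3124,.072],[.538,.302,.072]],st))
E
```

```text
0.15 [0.2497323  0.5175164  0.25261875] [ 2.22993737e-01  9.74819650e-01 -6.02213542e-04 -2.85392155e-04]
[[0, 0, 640, 400, 250938], [426, 26, 168, 99, 5062]]
proj ests [[273.11179605 447.99416914]
 [264.40664465 448.74853569]]
```

View pics/w1.png

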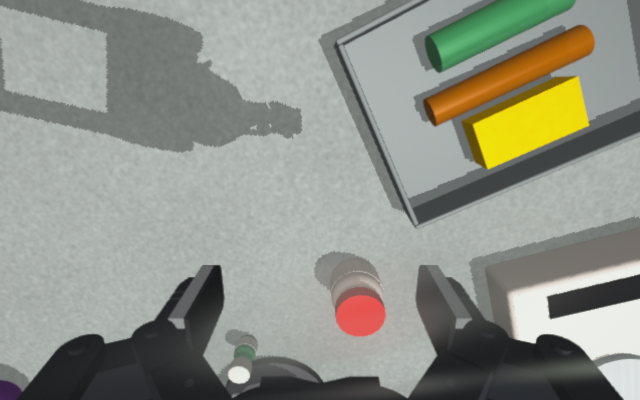

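The call was refused because every row needs all seven keys, so the picture is unchanged: red-capped jar at (360,315), cradle edge at the bottom near (265,385). I'm resending it.

>>> send_rows(motion=[{"dx":3.1,"dy":-2.7,"dz":0.4,"wx":0,"wy":0,"wz":0,"fingers":1},{"dx":3.1,"dy":-2.7,"dz":0.4,"wx":0,"wy":0,"wz":0,"fingers":1},{"dx":3.1,"dy":-2.7,"dz":0.4,"wx":0,"wy":0,"wz":0,"fingers":1},{"dx":3.1,"dy":-2.7,"dz":0.4,"wx":0,"wy":0,"wz":0,"fingers":1},{"dx":3.1,"dy":-2.7,"dz":0.4,"wx":0,"wy":0,"wz":0,"fingers":1}])

```text
clock: 0.62
position: [0.4005, 0.3825, 0.2711]
eef_rot: [0.215, 0.977, -0.001, -0.003]
wrist_force: [-0.2, 0.8, 0.3]
grip_width: 0.0852
```

```bash
python3 - <<'E'
from h import *
im,st=snap('wrist','w2');print(st['clock'],st['position'],st['eef_rot'],st['joint_vel'].round(2))
h=cv2.cvtColor(im,cv2.COLOR_RGB2HSV);k=cv2.inRange(h,np.array((5,180,80)),np.array((17,255,255)))
n,l,s,c=cv2.connectedComponentsWithStats(k);print(s[s[:,4]>100].tolist())
print('proj ests',proj('wrist',[[.5416,.3124,.072],[.538,.302,.072]],st))
E
```

```text
0.6167 [0.40052868 0.38251798 0.27108971] [ 0.21525175  0.9765543  -0.00116446 -0.00265045] [-0.89  0.02 -0.12 -0.    0.1  -0.9 ]
[[0, 0, 640, 400, 249683], [254, 251, 116, 103, 6317]]
proj ests [[316.00765137 308.17856034]
 [306.25282088 308.99328987]]
```

View pics/w2.png

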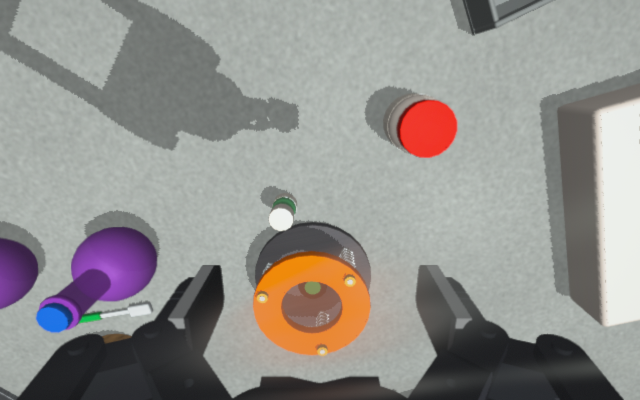

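Ring centre at about (312,303), white-capped vial at (281,218). The arm was still drifting, so I'll take one picture at rest.

```bash
python3 - <<'E'
from h import *
im,st=snap('wrist','w3');st2=arm.observe();print(st2['clock'],st['position'],st2['position'],st2['joint_vel'].round(3))
im,st=snap('wrist','w4');st2=arm.observe();print(st2['clock'],st['position'],st2['position'])
h=cv2.cvtColor(im,cv2.COLOR_RGB2HSV);k=cv2.inRange(h,np.array((5,180,80)),np.array((17,255,255)))
cs=sorted(cv2.findContours(k,cv2.RETR_CCOMP,2)[0],key=cv2.contourArea)[::-1]
for c in cs[:2]:
    e=cv2.fitEllipse(cv2.convexHull(c));print(e,onz('wrist',e[0],.072,st))
    P=np.array([onz('wrist',p,.072,st)[:2] for p in c[:,0]],np.float32)
    print(cv2.minEnclosingCircle(P), (P.max(0)+P.min(0))/2,P.max(0)-P.min(0))
for n,a in(('scene',0),('side',0)):
    im=np.load(f'pics/{n}0.npy');h=cv2.cvtColor(im,cv2.COLOR_RGB2HSV);k=cv2.inRange(h,np.array((4,140,60)),np.array((18,255,255)))
    x0,y0,x1,y1={'scene':(355,240,425,310),'side':(275,130,330,172)}[n];b=k*0;b[y0:y1,x0:x1]=k[y0:y1,x0:x1]
    c=max(cv2.findContours(b,cv2.RETR_CCOMP,2)[0],key=cv2.contourArea)
    P=np.array([onz(n,p,.072)[:2] for p in c[:,0]],np.float32);print(n,cv2.minEnclosingCircle(P),(P.max(0)+P.min(0))/2,P.max(0)-P.min(0),cv2.boundingRect(c))
# purple stoppers
for a,b in (((370,161),(267,171)),((370,161),(251,202)),((385,197),(267,171)),((385,197),(251,202))):
    print(a,b,tri(ray('scene',a),ray('side',b)))
E
```

```text
0.7167 [0.40671209 0.37782981 0.27198754] [0.40423958 0.38018463 0.27166764] [ 0.085 -0.003  0.019  0.053  0.007  0.075]
0.7667 [0.40423958 0.38018463 0.27166764] [0.40201388 0.38183852 0.27117153]
((312.3782043457031, 298.52459716796875), (102.36100769042969, 115.17704772949219), 94.740234375) [0.53281467 0.31036437 0.072     ]
((0.5360351800918579, 0.3096138834953308), 0.06720436364412308) [0.5361963  0.30797812] [0.13370204 0.12917893]
((312.68170166015625, 302.4522705078125), (53.67875289916992, 63.03887176513672), 91.62731170654297) [0.53760693 0.30844039 0.072     ]
((0.5386894345283508, 0.30803439021110535), 0.035656772553920746) [0.53861725 0.30809307] [0.07093257 0.07015952]
scene ((0.5406984686851501, 0.311547189950943), 0.06694555282592773) [0.54076624 0.31072983] [0.13158044 0.12986541] (368, 254, 46, 43)
side ((0.5387044548988342, 0.3012370467185974), 0.06948279589414597) [0.5387452  0.29932123] [0.12735629 0.13372834] (285, 137, 34, 23)
(370, 161) (267, 171) (array([0.4110896 , 0.03227754, 0.20983523]), [np.float64(0.00482966496047734), np.float64(0.00482966496047732)])
(370, 161) (251, 202) (array([ 0.35588133, -0.01855424,  0.12750452]), [np.float64(0.0015717043625973059), np.float64(0.0015717043625973022)])
(385, 197) (267, 171) (array([0.40880812, 0.12060197, 0.12702718]), [np.float64(0.0007737277191122893), np.float64(0.000773727719112103)])
(385, 197) (251, 202) (array([0.34759191, 0.07292356, 0.02810994]), [np.float64(0.003217735671653401), np.float64(0.0032177356716535195)])
```

Ring centre (0.5385, 0.308) within about 3 mm: the wrist hole fit gives (0.539,0.308) with a 70 mm diameter, and scene and side average (0.540,0.306). Purple flasks at (0.356,-0.02) and (0.41,0.12) are clear of the grasp. Next I go over the lid, shutting the fingers on the way.

>>> send_rows(motion=[{"dx":0.5,"dy":-4.1,"dz":0,"wx":0,"wy":0,"wz":0,"fingers":0},{"dx":0.5,"dy":-4.1,"dz":0,"wx":0,"wy":0,"wz":0,"fingers":0},{"dx":0.5,"dy":-4.1,"dz":0,"wx":0,"wy":0,"wz":0,"fingers":0},{"dx":0.5,"dy":-4.1,"dz":0,"wx":0,"wy":0,"wz":0,"fingers":0},{"dx":0.5,"dy":-4.1,"dz":0,"wx":0,"wy":0,"wz":0,"fingers":0}])

```text
clock: 1.18
position: [0.4218, 0.182, 0.2692]
eef_rot: [0.211, 0.978, 0.001, -0.004]
wrist_force: [1.0, 0.3, 0.6]
grip_width: 0.0251
```

>>> send_rows(motion=[{"dx":0.5,"dy":-4.1,"dz":0,"wx":0,"wy":0,"wz":0,"fingers":0},{"dx":0.5,"dy":-4.1,"dz":0,"wx":0,"wy":0,"wz":0,"fingers":0},{"dx":0.5,"dy":-4.1,"dz":0,"wx":0,"wy":0,"wz":0,"fingers":0},{"dx":0.5,"dy":-4.1,"dz":0,"wx":0,"wy":0,"wz":0,"fingers":0},{"dx":0.5,"dy":-4.1,"dz":0,"wx":0,"wy":0,"wz":0,"fingers":0}])

```text
clock: 1.6
position: [0.4432, -0.0255, 0.2687]
eef_rot: [0.206, 0.979, 0.002, -0.004]
wrist_force: [0.5, -0.2, -0.8]
grip_width: -0.0001
```

>>> send_rows(motion=[{"dx":0.5,"dy":-4.1,"dz":0,"wx":0,"wy":0,"wz":0,"fingers":0},{"dx":0.5,"dy":-4.1,"dz":0,"wx":0,"wy":0,"wz":0,"fingers":0},{"dx":0.5,"dy":-4.1,"dz":0,"wx":0,"wy":0,"wz":0,"fingers":0},{"dx":0.5,"dy":-4.1,"dz":0,"wx":0,"wy":0,"wz":0,"fingers":0},{"dx":0.5,"dy":-4.1,"dz":0,"wx":0,"wy":0,"wz":0,"fingers":0}])

```text
clock: 2.02
position: [0.4677, -0.2325, 0.2684]
eef_rot: [0.202, 0.979, 0.003, -0.004]
wrist_force: [0.1, 0.5, 0.9]
grip_width: 0.0001
```

>>> send_rows(motion=[{"dx":1.0,"dy":-3.0,"dz":0,"wx":0,"wy":0,"wz":0,"fingers":0},{"dx":1.0,"dy":-3.0,"dz":0,"wx":0,"wy":0,"wz":0,"fingers":0},{"dx":0,"dy":0,"dz":-2.5,"wx":0,"wy":0,"wz":0,"fingers":0},{"dx":0,"dy":0,"dz":-2.5,"wx":0,"wy":0,"wz":0,"fingers":0},{"dx":0,"dy":0,"dz":-1.5,"wx":0,"wy":0,"wz":0,"fingers":0}])

```text
clock: 2.43
position: [0.4924, -0.3014, 0.2042]
eef_rot: [0.204, 0.979, 0.001, 0.0]
wrist_force: [-0.2, 0.8, -0.0]
grip_width: 0.0003
```

```bash
python3 - <<'E'
from h import *
im,st=snap('scene','s1');print(st['position'],st['wrist_force'])
a=im[90:190,220:370,::-1];b=snap('side','d1')[0][220:320,240:390,::-1]
st=arm.observe();print(st['position'])
cv2.imwrite('pics/c1.png',cv2.resize(np.hstack([a,b]),(800,267),interpolation=2))
E
```

```text
[ 0.49244754 -0.3013863   0.20417666] [-0.21936942  0.81126131 -0.03874615]
[ 0.491242   -0.29953104  0.20274165]
```

View pics/c1.png

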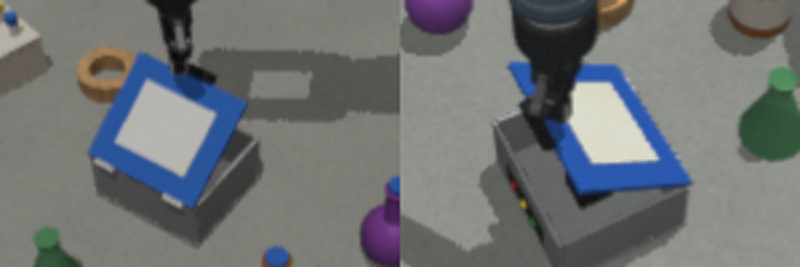

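The shut fingers are above the lid near the middle of its free edge, about 110 mm out from the hinge. Now I press down.

>>> send_rows(motion=[{"dx":0,"dy":0,"dz":-1.5,"wx":0,"wy":0,"wz":0,"fingers":0},{"dx":0,"dy":0,"dz":-1.5,"wx":0,"wy":0,"wz":0,"fingers":0},{"dx":0,"dy":0,"dz":-1.2,"wx":0,"wy":0,"wz":0,"fingers":0},{"dx":0,"dy":0,"dz":-1.2,"wx":0,"wy":0,"wz":0,"fingers":0},{"dx":0,"dy":0,"dz":-1.0,"wx":0,"wy":0,"wz":0,"fingers":0}])

```text
clock: 2.95
position: [0.4963, -0.2974, 0.1431]
eef_rot: [0.201, 0.98, 0.0, 0.002]
wrist_force: [-0.1, -0.4, 0.6]
grip_width: 0.0001
```

>>> send_rows(motion=[{"dx":0,"dy":0,"dz":-1.0,"wx":0,"wy":0,"wz":0,"fingers":0},{"dx":0,"dy":0,"dz":-0.8,"wx":0,"wy":0,"wz":0,"fingers":0},{"dx":0,"dy":0,"dz":-0.4,"wx":0,"wy":0,"wz":0,"fingers":0},{"dx":0,"dy":0,"dz":0,"wx":0,"wy":0,"wz":0,"fingers":0}])

```text
clock: 3.28
position: [0.4962, -0.2962, 0.1178]
eef_rot: [0.2, 0.98, 0.001, 0.001]
wrist_force: [-0.1, -0.6, 0.6]
grip_width: -0.0001
```

```bash
python3 - <<'E'
from h import *
im,st=snap('scene','s2');print(st['position'],st['wrist_force'])
a=im[90:190,220:370,::-1];b=snap('side','d2')[0][220:320,240:390,::-1]
st=arm.observe();print(st['position'],st['wrist_force'])
cv2.imwrite('pics/c2.png',cv2.resize(np.hstack([a,b]),(800,267),interpolation=2))
E
```

```text
[ 0.49622653 -0.29617085  0.11777333] [-0.05640023 -0.60523548  0.568456  ]
[ 0.49652013 -0.29647604  0.11867577] [ 0.3556228  -0.01580164 -0.16858882]
```

View pics/c2.png

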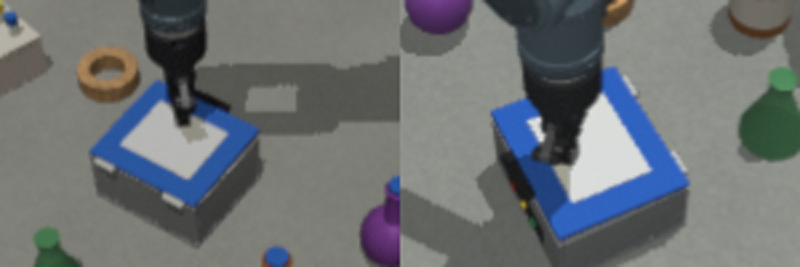

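The lid is nearly shut. I'll keep going in small steps until the force rises.

>>> send_rows(motion=[{"dx":0,"dy":0,"dz":-0.5,"wx":0,"wy":0,"wz":0,"fingers":0},{"dx":0,"dy":0,"dz":-0.3,"wx":0,"wy":0,"wz":0,"fingers":0},{"dx":0,"dy":0,"dz":-0.2,"wx":0,"wy":0,"wz":0,"fingers":0}])

```text
clock: 3.63
position: [0.4975, -0.2976, 0.1103]
eef_rot: [0.2, 0.98, -0.001, 0.003]
wrist_force: [-6.8, 5.0, 24.7]
grip_width: -0.0003
```

The force jumped to 25 N with the tips at z = 0.088, which is the closed height. I'm lifting off to check.

>>> send_rows(motion=[{"dx":0,"dy":0,"dz":0,"wx":0,"wy":0,"wz":0,"fingers":0},{"dx":0,"dy":0,"dz":3,"wx":0,"wy":0,"wz":0,"fingers":0},{"dx":0,"dy":0,"dz":4,"wx":0,"wy":0,"wz":0,"fingers":0},{"dx":0,"dy":2,"dz":3.5,"wx":0,"wy":0,"wz":0,"fingers":1},{"dx":0,"dy":4,"dz":0.5,"wx":0,"wy":0,"wz":0,"fingers":1}])

```text
clock: 4.05
position: [0.4952, -0.2404, 0.2208]
eef_rot: [0.204, 0.979, 0.0, 0.001]
wrist_force: [1.7, -0.2, 0.9]
grip_width: 0.0233
```

>>> send_rows(motion=[{"dx":0.5,"dy":4,"dz":0,"wx":0,"wy":0,"wz":0,"fingers":1},{"dx":0.5,"dy":4,"dz":0,"wx":0,"wy":0,"wz":0,"fingers":1},{"dx":0.5,"dy":4,"dz":0,"wx":0,"wy":0,"wz":0,"fingers":1},{"dx":0,"dy":2.5,"dz":0,"wx":0,"wy":0,"wz":0,"fingers":1},{"dx":0,"dy":0,"dz":0,"wx":0,"wy":0,"wz":0,"fingers":1}])

```text
clock: 4.47
position: [0.5118, -0.0872, 0.227]
eef_rot: [0.205, 0.979, -0.0, 0.007]
wrist_force: [-0.1, -0.1, -0.6]
grip_width: 0.0833
```

```bash
python3 - <<'E'
from h import *
im,st=snap('scene','s3');print(st['position'],st['wrist_force'],st['eef_rot'])
sd=snap('side','d3')[0]
st=arm.observe();print(st['position'],st['joints'].round(2))
w,st=snap('wrist','w5')
a=im[90:190,220:370,::-1];b=sd[220:320,240:390,::-1]
cv2.imwrite('pics/c3.png',cv2.resize(np.hstack([a,b]),(800,267),interpolation=2))
o={}
for n,I,bx in(('scene',im,(240,95,330,180)),('side',sd,(260,225,360,320))):
    h=cv2.cvtColor(I,cv2.COLOR_RGB2HSV);k=cv2.inRange(h,np.array((100,120,50)),np.array((125,255,255)))
    b=k*0;x0,y0,x1,y1=bx;b[y0:y1,x0:x1]=k[y0:y1,x0:x1]
    c=max(cv2.findContours(b,0,2)[0],key=cv2.contourArea)
    print(n,[(p,onz(n,p,.088)[:2].round(3).tolist()) for p in cv2.approxPolyDP(cv2.convexHull(c),4,True)[:,0].tolist()])
E
```

```text
[ 0.51175278 -0.08718536  0.22698555] [-0.10422738 -0.14054585 -0.62334925] [ 2.04526013e-01  9.78835610e-01 -2.14823906e-04  7.06490912e-03]
[ 0.51211723 -0.0905647   0.22706852] [-0.4   0.07  1.78  0.    1.27 -1.56]
scene [([278, 122], [0.486, -0.382]), ([315, 142], [0.432, -0.222]), ([293, 166], [0.555, -0.174]), ([254, 146], [0.617, -0.328])]
side [([320, 245], [0.559, -0.178]), ([347, 289], [0.617, -0.335]), ([299, 311], [0.482, -0.388]), ([274, 263], [0.421, -0.23])]
```

View pics/c3.png

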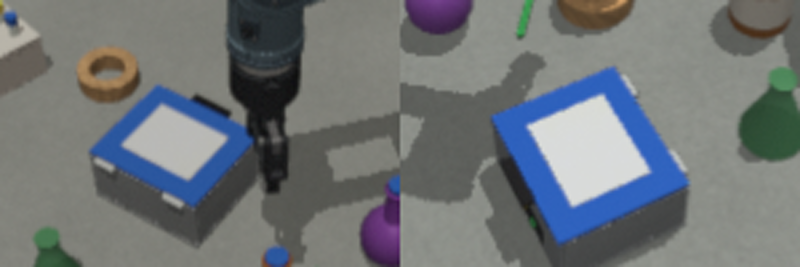

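View pics/w5.png

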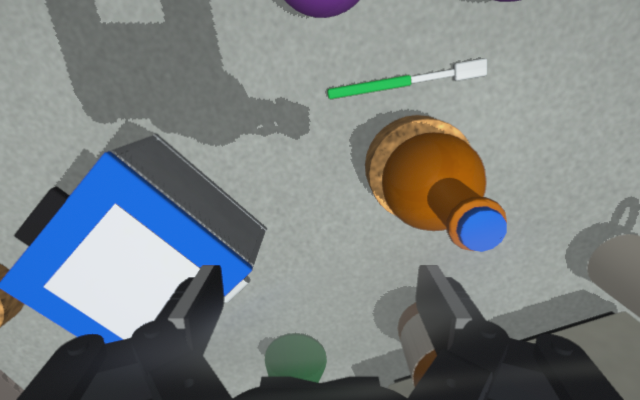

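Lid closed: at z = 0.088 the four corners agree in both views and give a plate of about 0.15 × 0.17 m. In the wrist view the flask's stopper is at (482,230). I'll refine the flask position from it.

```bash
python3 - <<'E'
from h import *
im=np.load('pics/w5.npy');st=arm.observe();print(st['clock'],st['position'],st['eef_rot'])
h=cv2.cvtColor(im,cv2.COLOR_RGB2HSV);k=cv2.inRange(h,np.array((100,120,80)),np.array((125,255,255)));k[:,:420]=0
c=max(cv2.findContours(k,0,2)[0],key=cv2.contourArea);e=cv2.fitEllipse(c);print(e)
im,st=snap('wrist','w6');h=cv2.cvtColor(im,cv2.COLOR_RGB2HSV);k=cv2.inRange(h,np.array((100,120,80)),np.array((125,255,255)));k[:,:420]=0
c=max(cv2.findContours(k,0,2)[0],key=cv2.contourArea);e=cv2.fitEllipse(c);print(e,onz('wrist',e[0],.1635,st),onz('wrist',(e[0][0]+19,e[0][1]),.1635,st))
print('scene/side',onz('scene',(323.5,185.8),.161),onz('side',(312.5,186),.161))
print('reagent',onz('scene',(258,209),.16))
E
```

```text
4.6167 [ 0.51210691 -0.09172469  0.22697126] [ 0.20604441  0.97851446 -0.0012623   0.00731781]
((481.71044921875, 228.69212341308594), (42.9353141784668, 47.489871978759766), 80.32917022705078)
((483.7638244628906, 227.87802124023438), (42.791439056396484, 47.73225784301758), 78.97940063476562) [ 0.55193716 -0.00255588  0.1635    ] [0.55643828 0.00769368 0.1635    ]
scene/side [ 0.55239609 -0.00144007  0.161     ] [ 0.55331008 -0.00113278  0.161     ]
reagent [ 0.75681813 -0.04192226  0.16      ]
```

>>> send_rows(motion=[{"dx":1.6,"dy":3.6,"dz":0,"wx":0,"wy":0,"wz":0,"fingers":1},{"dx":1.6,"dy":3.6,"dz":0,"wx":0,"wy":0,"wz":0,"fingers":1},{"dx":0.6,"dy":1.2,"dz":0,"wx":0,"wy":0,"wz":0,"fingers":1},{"dx":0,"dy":0,"dz":0,"wx":0,"wy":0,"wz":0,"fingers":1}])

```text
clock: 5.0
position: [0.5521, -0.0147, 0.2265]
eef_rot: [0.214, 0.977, -0.002, 0.008]
wrist_force: [0.1, -0.3, 0.4]
grip_width: 0.0853
```

```bash
cat > s.py <<'E'
from h import *
st=arm.observe();M=R.from_quat(st['eef_rot']).as_matrix();z=M[:,2]
c=np.cross(z,[0,0,-1]);print(st['clock'],st['position'].round(4),'z',z.round(4),'fix w',c.round(4),'y',M[:,1].round(3),'F',st['wrist_force'].round(1),'grip',st['grip_width'],'jv',abs(st['joint_vel']).max().round(3))
E
python3 s.py; python3 s.py
```

```text
5.0 [ 0.5521 -0.0147  0.2265] z [ 0.0139 -0.0077 -0.9999] fix w [0.0077 0.0139 0.    ] y [ 0.418  0.908 -0.001] F [ 0.1 -0.3  0.4] grip 0.08525513865133945 jv 0.02
5.0 [ 0.5521 -0.0147  0.2265] z [ 0.0139 -0.0077 -0.9999] fix w [0.0077 0.0139 0.    ] y [ 0.418  0.908 -0.001] F [ 0.1 -0.3  0.4] grip 0.08525513865133945 jv 0.02
```

>>> send_rows(motion=[{"dx":0,"dy":1.3,"dz":0,"wx":0.008,"wy":0.014,"wz":0,"fingers":1},{"dx":0,"dy":0,"dz":-2.5,"wx":0,"wy":0,"wz":0,"fingers":1},{"dx":0,"dy":0,"dz":-2,"wx":0,"wy":0,"wz":0,"fingers":1},{"dx":0,"dy":0,"dz":0,"wx":0,"wy":0,"wz":0,"fingers":1}])

```text
clock: 5.33
position: [0.5532, -0.0056, 0.1811]
eef_rot: [0.217, 0.976, 0.0, -0.0]
wrist_force: [-1.2, 0.2, -0.1]
grip_width: 0.0856
```

```bash
python3 s.py; python3 - <<'E'
from h import *
im,st=snap('wrist','w7')
print(proj('wrist',[[.552,-.0015,.1645]],st))
h=cv2.cvtColor(im,cv2.COLOR_RGB2HSV);k=cv2.inRange(h,np.array((100,120,80)),np.array((125,255,255)));k[:,:250]=0
c=max(cv2.findContours(k,0,2)[0],key=cv2.contourArea);e=cv2.fitEllipse(c);print(e,onz('wrist',e[0],.164,st))
E
```

```text
5.3333 [ 0.5532 -0.0056  0.1811] z [-4.e-04  3.e-04 -1.e+00] fix w [-0.0003 -0.0004 -0.    ] y [0.423 0.906 0.   ] F [-1.2  0.2 -0.1] grip 0.08556863790943686 jv 0.048
[[326.29855357 264.91616785]]
((324.85809326171875, 263.9766540527344), (53.91547393798828, 56.468326568603516), 142.64114379882812) [ 0.55153758 -0.00201167  0.164     ]
```

View pics/w7.png

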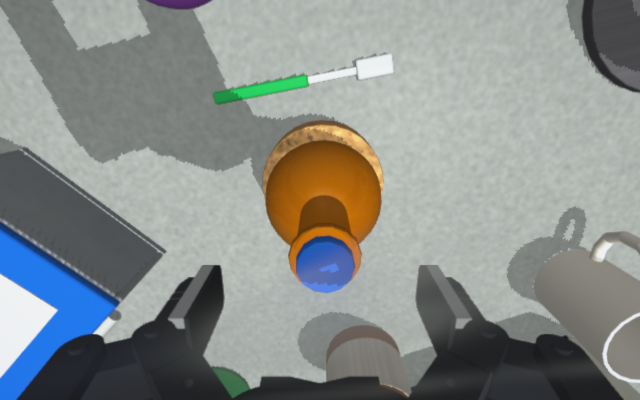

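The stopper at (325,264) sits midway between the pads, and the fix agrees with the plan to 1 mm. Now I descend to the neck.

>>> send_rows(motion=[{"dx":-0.1,"dy":0.3,"dz":-2,"wx":0,"wy":0,"wz":0,"fingers":1},{"dx":0,"dy":0.1,"dz":-1.8,"wx":0,"wy":0,"wz":0,"fingers":1},{"dx":0,"dy":0,"dz":-1,"wx":0,"wy":0,"wz":0,"fingers":1},{"dx":0,"dy":0,"dz":0,"wx":0,"wy":0,"wz":0,"fingers":1}])

```text
clock: 5.72
position: [0.555, -0.0058, 0.138]
eef_rot: [0.22, 0.976, -0.0, 0.003]
wrist_force: [-1.4, 0.0, 0.3]
grip_width: 0.0854
```

```bash
python3 s.py
```

```text
5.7167 [ 0.555  -0.0058  0.138 ] z [ 0.0056 -0.0014 -1.    ] fix w [0.0014 0.0056 0.    ] y [0.428 0.904 0.001] F [-1.4  0.   0.3] grip 0.0853640006061978 jv 0.028
```

>>> send_rows(motion=[{"dx":-0.3,"dy":0.4,"dz":-0.6,"wx":0,"wy":0.005,"wz":0,"fingers":1},{"dx":0,"dy":0,"dz":0,"wx":0,"wy":0,"wz":0,"fingers":1}])

```text
clock: 5.88
position: [0.5526, -0.0027, 0.1334]
eef_rot: [0.22, 0.975, -0.001, 0.001]
wrist_force: [-0.4, -0.6, 0.5]
grip_width: 0.0851
```

```bash
python3 s.py
```

```text
5.8833 [ 0.5526 -0.0027  0.1334] z [ 0.0013 -0.0017 -1.    ] fix w [0.0017 0.0013 0.    ] y [ 0.43   0.903 -0.001] F [-0.4 -0.6  0.5] grip 0.08507739293455278 jv 0.041
```

>>> send_rows(motion=[{"dx":0,"dy":0,"dz":-0.1,"wx":0,"wy":0,"wz":0,"fingers":0},{"dx":0,"dy":0,"dz":0,"wx":0,"wy":0,"wz":0,"fingers":0},{"dx":0,"dy":0,"dz":0,"wx":0,"wy":0,"wz":0,"fingers":0},{"dx":0,"dy":0,"dz":0,"wx":0,"wy":0,"wz":0,"fingers":0},{"dx":0,"dy":0,"dz":0,"wx":0,"wy":0,"wz":0,"fingers":0}], newtons=60)

```text
clock: 6.3
position: [0.5549, -0.0029, 0.1361]
eef_rot: [0.22, 0.975, -0.0, 0.004]
wrist_force: [-1.2, -2.1, -1.2]
grip_width: 0.0304
```

>>> send_rows(motion=[{"dx":0,"dy":0,"dz":0,"wx":0,"wy":0,"wz":0,"fingers":0},{"dx":0,"dy":0,"dz":0,"wx":0,"wy":0,"wz":0,"fingers":0},{"dx":0,"dy":0,"dz":0,"wx":0,"wy":0,"wz":0,"fingers":0}])

```text
clock: 6.55
position: [0.5548, -0.0028, 0.1363]
eef_rot: [0.22, 0.975, -0.0, 0.004]
wrist_force: [-0.7, 0.4, -0.5]
grip_width: 0.0303
```

```bash
python3 s.py
```

```text
6.55 [ 0.5548 -0.0028  0.1363] z [ 0.0071 -0.0026 -1.    ] fix w [0.0026 0.0071 0.    ] y [0.43  0.903 0.001] F [-0.7  0.4 -0.5] grip 0.030295667020579172 jv 0.003
```

Gripped: the opening is 30.3 mm, which matches the neck. I lift straight up.

>>> send_rows(motion=[{"dx":0,"dy":0,"dz":1,"wx":0,"wy":0,"wz":0,"fingers":0},{"dx":0,"dy":0,"dz":2,"wx":0,"wy":0,"wz":0,"fingers":0},{"dx":0,"dy":0,"dz":3,"wx":0,"wy":0,"wz":0,"fingers":0},{"dx":0,"dy":0,"dz":3,"wx":0,"wy":0,"wz":0,"fingers":0},{"dx":0,"dy":0,"dz":2,"wx":0,"wy":0,"wz":0,"fingers":0}])

```text
clock: 6.97
position: [0.5488, -0.0018, 0.2449]
eef_rot: [0.22, 0.975, -0.001, -0.004]
wrist_force: [-0.8, 0.6, -1.4]
grip_width: 0.0304
```

```bash
python3 s.py; python3 - <<'E'
from h import *
a=snap('scene','s4')[0];b=snap('side','d4')[0];snap('wrist','w8')
cv2.imwrite('pics/c4.png',cv2.resize(np.hstack([a[90:240,260:410,::-1],b[90:240,240:390,::-1]]),(800,400),interpolation=2))
E
```

```text
6.9667 [ 0.5488 -0.0018  0.2449] z [-8.8e-03  5.0e-04 -1.0e+00] fix w [-0.0005 -0.0088 -0.    ] y [ 0.43   0.903 -0.003] F [-0.8  0.6 -1.4] grip 0.030426082357478713 jv 0.489
```

View pics/c4.png

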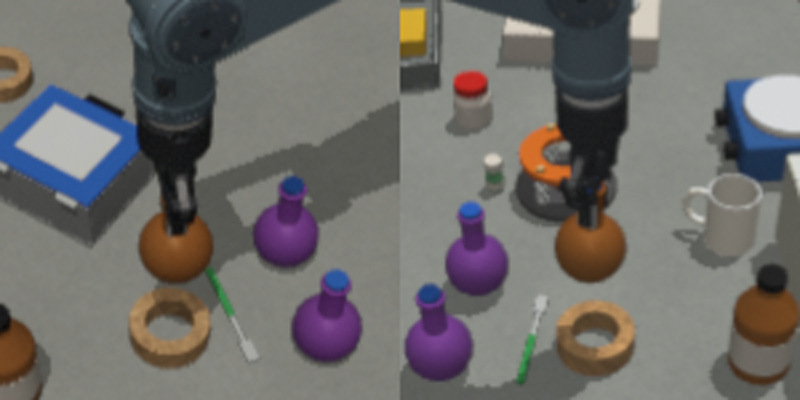

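View pics/w8.png

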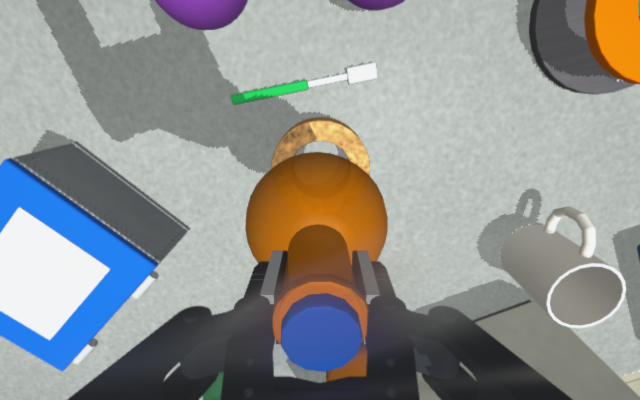

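The flask is held upright and clear of the stand, and the spatula and purple flasks are undisturbed. I carry it over to the cradle.

>>> send_rows(motion=[{"dx":0,"dy":2,"dz":0,"wx":0,"wy":-0.008,"wz":0,"fingers":0},{"dx":0,"dy":3,"dz":0,"wx":0,"wy":0,"wz":0,"fingers":0},{"dx":0,"dy":3.5,"dz":0,"wx":0,"wy":0,"wz":0,"fingers":0},{"dx":0,"dy":3.5,"dz":0,"wx":0,"wy":0,"wz":0,"fingers":0},{"dx":0,"dy":3.5,"dz":0,"wx":0,"wy":0,"wz":0,"fingers":0}])

```text
clock: 7.53
position: [0.5459, 0.1509, 0.2366]
eef_rot: [0.226, 0.974, -0.002, -0.004]
wrist_force: [1.3, 0.5, -1.7]
grip_width: 0.0302
```

>>> send_rows(motion=[{"dx":-0.2,"dy":3.5,"dz":0,"wx":0,"wy":0,"wz":0,"fingers":0},{"dx":-0.2,"dy":3.5,"dz":0,"wx":0,"wy":0,"wz":0,"fingers":0},{"dx":-0.2,"dy":3.5,"dz":0,"wx":0,"wy":0,"wz":0,"fingers":0},{"dx":0,"dy":2.5,"dz":0,"wx":0,"wy":0,"wz":0,"fingers":0},{"dx":0,"dy":1,"dz":0,"wx":0,"wy":0,"wz":0,"fingers":0}])

```text
clock: 7.95
position: [0.5323, 0.3004, 0.2254]
eef_rot: [0.225, 0.974, -0.005, -0.011]
wrist_force: [-0.5, -0.3, -1.9]
grip_width: 0.0301
```

```bash
python3 s.py
```

```text
7.95 [0.5323 0.3004 0.2254] z [-0.0246 -0.0054 -0.9997] fix w [ 0.0054 -0.0246  0.    ] y [ 0.438  0.899 -0.016] F [-0.5 -0.3 -1.9] grip 0.030132152286771876 jv 0.201
```

>>> send_rows(motion=[{"dx":0.4,"dy":0.5,"dz":-0.5,"wx":0.003,"wy":-0.03,"wz":0,"fingers":0},{"dx":0.2,"dy":0.2,"dz":-0.5,"wx":0,"wy":0,"wz":0,"fingers":0},{"dx":0,"dy":0,"dz":0,"wx":0,"wy":0,"wz":0,"fingers":0}])

```text
clock: 8.2
position: [0.5352, 0.3093, 0.2094]
eef_rot: [0.223, 0.975, -0.003, -0.0]
wrist_force: [-0.8, -0.7, -1.1]
grip_width: 0.0305
```

```bash
python3 s.py; cat > look.py <<'E'
import sys
from h import *
t=sys.argv[1]
a,st=snap('scene','s'+t);b,_=snap('side','d'+t);w,st=snap('wrist','w'+t)
cv2.imwrite(f'pics/c{t}.png',cv2.resize(np.hstack([a[190:310,320:480,::-1],b[70:190,220:380,::-1]]),(800,300),interpolation=2))
E
python3 look.py 10;python3 s.py
```

```text
8.2 [0.5352 0.3093 0.2094] z [-0.0022 -0.0053 -1.    ] fix w [ 0.0053 -0.0022  0.    ] y [ 0.434  0.901 -0.006] F [-0.8 -0.7 -1.1] grip 0.030466635651735588 jv 0.022
8.35 [0.5361 0.3087 0.2112] z [ 0.     -0.0046 -1.    ] fix w [0.0046 0.     0.    ] y [ 0.436  0.9   -0.004] F [ 0.4 -0.7  0.1] grip 0.03013626889515546 jv 0.012
```

View pics/c10.png

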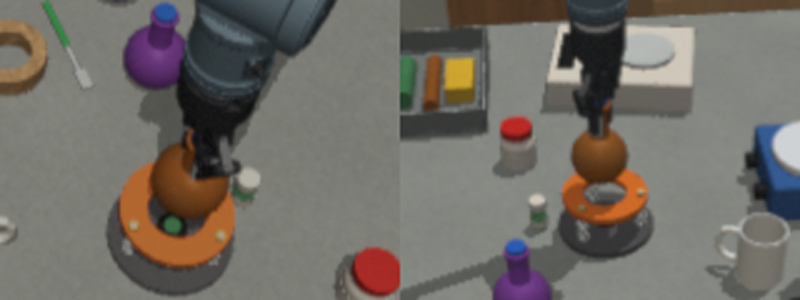

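View pics/w10.png

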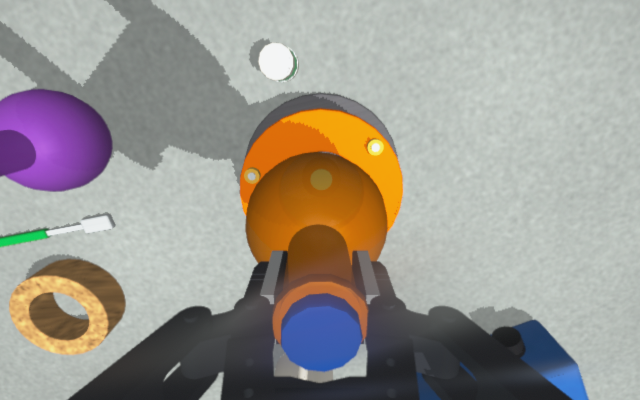

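The flask is above the ring; in the wrist view the bulb is at about (317,215) and the ring at (322,190) beyond it. I'll measure the bulb centre from the outlines.

```bash
cat > bulb.py <<'E'
import sys
from h import *
t=sys.argv[1];o={}
st=arm.observe()
from scipy.optimize import least_squares
for n,p,bx,v in(('scene','s',(370,235,412,285),165),('side','d',(282,116,320,150),165)):
    I=np.load(f'pics/{p}{t}.npy');h=cv2.cvtColor(I,cv2.COLOR_RGB2HSV)
    k=cv2.inRange(h,np.array((5,120,35)),np.array((18,255,v)))
    b=k*0;x0,y0,x1,y1=bx;b[y0:y1,x0:x1]=k[y0:y1,x0:x1];b=cv2.morphologyEx(b,cv2.MORPH_OPEN,np.ones((3,3)))
    c=max(cv2.findContours(b,0,2)[0],key=cv2.contourArea)
    print(n,cv2.boundingRect(c),cv2.minEnclosingCircle(c))
    a=I[y0:y1,x0:x1,::-1].copy();cv2.imwrite(f'pics/m{n}{t}.png',cv2.resize(np.hstack([a,cv2.cvtColor(b[y0:y1,x0:x1],8)]),None,fx=8,fy=8,interpolation=0))
P=st['position']+np.array([0,0,-.0713+.0])
print('pred bulb',P,proj('scene',P),proj('side',P))
for n in('scene','side'):
    m,T=pose(n);d=np.linalg.norm(T[:3,3]-P);print(n,'r px',K(m)[0,0]*.0425/d)
E
python3 bulb.py 10
```

```text
scene (379, 246, 32, 31) ((394.69171142578125, 262.5572204589844), 16.60892677307129)
side (285, 122, 25, 28) ((294.5, 135.5), 16.507673263549805)
pred bulb [0.53614773 0.30870995 0.13994994] [[394.30446139 261.89912065]] [[300.27789612 131.82051645]]
scene r px 15.223342822885952
side r px 11.322804286088504
```

The bulb outline matches the predicted spot in the scene view (394,262), so the bulb centre is at about (0.536,0.309). The side mask merged with the ring, so I'm not using it. I shift +3 mm in x and descend to just above seating, TCP z about 0.169.

>>> send_rows(motion=[{"dx":0.2,"dy":-0.1,"dz":-1.5,"wx":0.002,"wy":-0.006,"wz":0,"fingers":0},{"dx":0.1,"dy":0,"dz":-1.3,"wx":0,"wy":0,"wz":0,"fingers":0},{"dx":0,"dy":0,"dz":-0.4,"wx":0,"wy":0,"wz":0,"fingers":0},{"dx":0,"dy":0,"dz":0,"wx":0,"wy":0,"wz":0,"fingers":0}])

```text
clock: 8.68
position: [0.5414, 0.3045, 0.1798]
eef_rot: [0.226, 0.974, -0.0, 0.004]
wrist_force: [-0.2, -0.6, -2.1]
grip_width: 0.0305
```

```bash
python3 look.py 11;python3 s.py
```

```text
8.8333 [0.542  0.3052 0.1813] z [ 0.0104 -0.0015 -0.9999] fix w [0.0015 0.0104 0.    ] y [0.439 0.898 0.003] F [ 0.6 -0.2 -1.8] grip 0.030327622482186768 jv 0.008
```

View pics/c11.png

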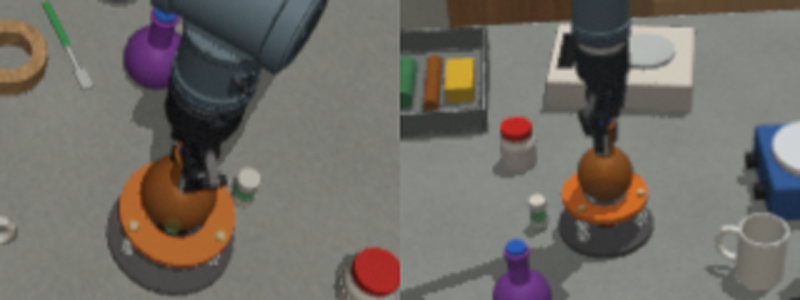

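View pics/w11.png

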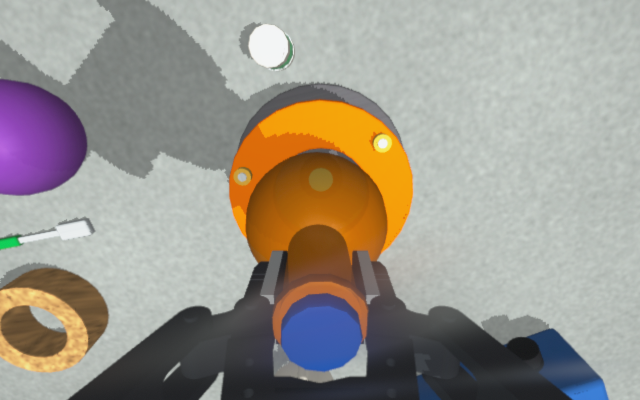

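Ring outline spans columns 230 to 413, bulb 246 to 387, so the bulb sits slightly left. I'll check this numerically.

```bash
python3 - <<'E'
from h import *
st=arm.observe();print(st['position'])
M=R.from_quat(st['eef_rot']).as_matrix()
I=np.load('pics/w11.npy');h=cv2.cvtColor(I,cv2.COLOR_RGB2HSV);k=cv2.inRange(h,np.array((5,180,150)),np.array((19,255,255)))
ys,xs=np.nonzero(k[95:250]);ys+=95
# outer rim points: leftmost/rightmost per row, rows 110-230
P=[]
for r in range(102,215,4):
    q=xs[ys==r]; 
    if len(q): P+= [onz('wrist',(q.min(),r),.072,st)[:2],onz('wrist',(q.max(),r),.072,st)[:2]]
P=np.array(P);A=np.c_[2*P,np.ones(len(P))];s=np.linalg.lstsq(A,(P**2).sum(1),rcond=None)[0]
print('ring',s[:2],'R',np.sqrt(s[2]+s[0]**2+s[1]**2))
# bulb
G=st['position']+M@np.array([0,0,.0713]);print('pred bulb',G,proj('wrist',G,st), 'tool y,x',M[:,1],M[:,0])
print('obs bulb edges', 'r px',340*.0425/np.linalg.norm(pose('wrist',st)[1][:3,3]-G))
E
```

```text
[0.54199546 0.30517851 0.1812931 ]
ring [0.53785212 0.30864746] R 0.06493030417442708
pred bulb [0.54273973 0.30507335 0.10999707] [[319.24744405 223.27417994]] tool y,x [0.43940494 0.89828317 0.00326206] [-0.89822844  0.43941457 -0.01002483]
obs bulb edges r px 68.63896074016472
```

The ring fit (0.5378,0.3086, R 65 mm) confirms the earlier centre, and the bulb is about 5 mm off. I correct that before seating.

>>> send_rows(motion=[{"dx":-0.4,"dy":0.4,"dz":0,"wx":0,"wy":0.003,"wz":0,"fingers":0},{"dx":0,"dy":0,"dz":0,"wx":0,"wy":0,"wz":0,"fingers":0}])

```text
clock: 9.0
position: [0.5383, 0.3095, 0.1826]
eef_rot: [0.226, 0.974, 0.001, 0.004]
wrist_force: [-0.5, 0.9, -1.4]
grip_width: 0.0298
```

```bash
python3 s.py
```

```text
9.0 [0.5383 0.3095 0.1826] z [ 8.6e-03 -7.0e-04 -1.0e+00] fix w [0.0007 0.0086 0.    ] y [0.44  0.898 0.003] F [-0.5  0.9 -1.4] grip 0.02980257141325703 jv 0.015
```

Now down to contact, in small steps.

>>> send_rows(motion=[{"dx":0,"dy":0,"dz":-0.6,"wx":0,"wy":0,"wz":0,"fingers":0},{"dx":0,"dy":0,"dz":-0.4,"wx":0,"wy":0,"wz":0,"fingers":0},{"dx":0,"dy":0,"dz":-0.3,"wx":0,"wy":0,"wz":0,"fingers":0},{"dx":0,"dy":0,"dz":0,"wx":0,"wy":0,"wz":0,"fingers":0}])

```text
clock: 9.33
position: [0.5386, 0.3106, 0.1699]
eef_rot: [0.225, 0.974, 0.001, 0.005]
wrist_force: [0.7, -0.1, -1.2]
grip_width: 0.0302
```

```bash
python3 s.py
```

```text
9.3333 [0.5386 0.3106 0.1699] z [ 1.130e-02  2.000e-04 -9.999e-01] fix w [-0.0002  0.0113  0.    ] y [0.439 0.899 0.005] F [ 0.7 -0.1 -1.2] grip 0.030153966378842254 jv 0.004
```

>>> send_rows(motion=[{"dx":-0.1,"dy":-0.1,"dz":-0.3,"wx":0,"wy":0.004,"wz":0,"fingers":0},{"dx":0,"dy":0,"dz":-0.3,"wx":0,"wy":0,"wz":0,"fingers":0}], newtons=80)

```text
clock: 9.5
position: [0.5391, 0.3097, 0.1652]
eef_rot: [0.225, 0.974, 0.002, 0.005]
wrist_force: [0.2, -3.1, 4.8]
grip_width: 0.0296
```

```bash
python3 s.py
```

```text
9.5 [0.5391 0.3097 0.1652] z [ 1.090e-02  6.000e-04 -9.999e-01] fix w [-0.0006  0.0109  0.    ] y [0.438 0.899 0.005] F [ 0.2 -3.1  4.8] grip 0.029590979694694573 jv 0.066
```

Contact at TCP z of about 0.166. The sideways force of -3 N in y says to ease a little to -y.

>>> send_rows(motion=[{"dx":0,"dy":-0.15,"dz":-0.2,"wx":0,"wy":0,"wz":0,"fingers":0},{"dx":0,"dy":0,"dz":-0.2,"wx":0,"wy":0,"wz":0,"fingers":0},{"dx":0,"dy":0,"dz":0,"wx":0,"wy":0,"wz":0,"fingers":0}])

```text
clock: 9.75
position: [0.5399, 0.3084, 0.1623]
eef_rot: [0.225, 0.974, 0.002, 0.006]
wrist_force: [-0.7, 0.2, 3.6]
grip_width: 0.0299
```

```bash
python3 s.py; python3 look.py 12;python3 s.py
```

```text
9.75 [0.5399 0.3084 0.1623] z [ 0.0128  0.0021 -0.9999] fix w [-0.0021  0.0128  0.    ] y [0.439 0.899 0.007] F [-0.7  0.2  3.6] grip 0.02988480275875707 jv 0.014
9.9 [0.5399 0.3085 0.1626] z [ 0.013   0.0019 -0.9999] fix w [-0.0019  0.013   0.    ] y [0.439 0.899 0.007] F [-1.  -0.8  4.7] grip 0.029903502052361176 jv 0.004
```

View pics/c12.png

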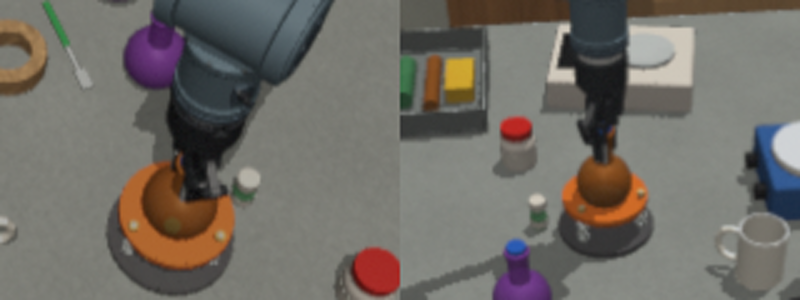

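View pics/w12.png

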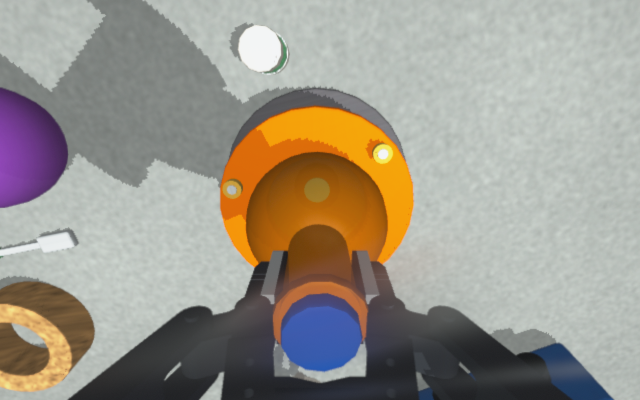

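The bulb is seated concentrically: ring spans 220–413, bulb 246–387, both centred at column 316.5. I keep pressing.

>>> send_rows(motion=[{"dx":-0.1,"dy":0,"dz":-0.5,"wx":0,"wy":0.005,"wz":0,"fingers":0},{"dx":0,"dy":0,"dz":-0.4,"wx":0,"wy":0,"wz":0,"fingers":0},{"dx":0,"dy":0,"dz":0,"wx":0,"wy":0,"wz":0,"fingers":0}])

```text
clock: 10.15
position: [0.5401, 0.3085, 0.1553]
eef_rot: [0.225, 0.974, 0.002, 0.005]
wrist_force: [-2.5, -1.3, 6.7]
grip_width: 0.0304
```

```bash
python3 s.py
```

```text
10.15 [0.5401 0.3085 0.1553] z [ 0.0111  0.002  -0.9999] fix w [-0.002   0.0111  0.    ] y [0.438 0.899 0.007] F [-2.5 -1.3  6.7] grip 0.030354812621654216 jv 0.021
```

>>> send_rows(motion=[{"dx":-0.15,"dy":0,"dz":-0.4,"wx":0,"wy":0.005,"wz":0,"fingers":0},{"dx":0,"dy":0,"dz":-0.3,"wx":0,"wy":0,"wz":0,"fingers":0},{"dx":0,"dy":0,"dz":0,"wx":0,"wy":0,"wz":0,"fingers":0}])

```text
clock: 10.4
position: [0.5403, 0.3085, 0.1511]
eef_rot: [0.225, 0.974, 0.002, 0.005]
wrist_force: [-3.3, -0.5, 9.6]
grip_width: 0.0299
```

```bash
python3 s.py
```

```text
10.4 [0.5403 0.3085 0.1511] z [ 0.0104  0.002  -0.9999] fix w [-0.002   0.0104  0.    ] y [0.438 0.899 0.006] F [-3.3 -0.5  9.6] grip 0.029880113867075928 jv 0.021
```

>>> send_rows(motion=[{"dx":-0.15,"dy":0,"dz":-0.3,"wx":0,"wy":0.005,"wz":0,"fingers":0},{"dx":0,"dy":0,"dz":-0.3,"wx":0,"wy":0,"wz":0,"fingers":0}])

```text
clock: 10.57
position: [0.5408, 0.3086, 0.1485]
eef_rot: [0.225, 0.974, 0.002, 0.005]
wrist_force: [-6.0, -3.4, 21.5]
grip_width: 0.0298
```

```bash
python3 s.py
```

```text
10.5667 [0.5408 0.3086 0.1485] z [ 0.0105  0.0023 -0.9999] fix w [-0.0023  0.0105  0.    ] y [0.438 0.899 0.007] F [-6.  -3.4 21.5] grip 0.029770707011557207 jv 0.033
```

The force stepped from 10 to 21 N at TCP z 0.1485, 18 mm below contact, so the ring is on its stop. I trim the sideways load, keep a steady push and check by camera.

>>> send_rows(motion=[{"dx":-0.2,"dy":-0.05,"dz":-0.2,"wx":0,"wy":0,"wz":0,"fingers":0},{"dx":-0.1,"dy":0,"dz":-0.2,"wx":0,"wy":0,"wz":0,"fingers":0}])

```text
clock: 10.73
position: [0.5404, 0.3085, 0.1486]
eef_rot: [0.224, 0.974, 0.003, 0.008]
wrist_force: [-2.5, -2.3, 12.2]
grip_width: 0.0297
```

```bash
python3 s.py; python3 look.py 13;python3 s.py; python3 - <<'E'
from h import *
im=np.load('pics/s13.npy');cv2.imwrite('pics/full13.png',im[:,:,::-1])
st=arm.observe()
I=np.load('pics/w13.npy');h=cv2.cvtColor(I,cv2.COLOR_RGB2HSV);k=cv2.inRange(h,np.array((5,180,150)),np.array((19,255,255)))
ys,xs=np.nonzero(k[95:250]);ys+=95
for z in(.072,.060,.054):
    P=[]
    for r in range(110,230,4):
        q=xs[ys==r]
        if len(q)>20: P+= [onz('wrist',(q.min(),r),z,st)[:2],onz('wrist',(q.max(),r),z,st)[:2]]
    P=np.array(P);s=np.linalg.lstsq(np.c_[2*P,np.ones(len(P))],(P**2).sum(1),rcond=None)[0]
    print(z,'ring',s[:2].round(4),'R',np.sqrt(s[2]+s[0]**2+s[1]**2).round(4))
for n,p,bx in(('scene','s',(355,240,425,310)),('side','d',(275,125,330,175))):
  for t in('0','13'):
    I=np.load('pics/'+({'s':'scene','d':'side'}[p]+'0' if t=='0' else p+t)+'.npy');h=cv2.cvtColor(I,cv2.COLOR_RGB2HSV);k=cv2.inRange(h,np.array((4,140,165)),np.array((18,255,255)))
    b=k*0;x0,y0,x1,y1=bx;b[y0:y1,x0:x1]=k[y0:y1,x0:x1]
    c=max(cv2.findContours(b,0,2)[0],key=cv2.contourArea);print(n,t,cv2.boundingRect(c))
  print('expected dv',proj(n,[.5385,.308,.054])-proj(n,[.5385,.308,.072]))
E
```

```text
10.7333 [0.5404 0.3085 0.1486] z [ 0.0169  0.0033 -0.9999] fix w [-0.0033  0.0169  0.    ] y [0.437 0.899 0.01 ] F [-2.5 -2.3 12.2] grip 0.02965420892224314 jv 0.031
10.8833 [0.5403 0.3084 0.1486] z [ 0.0166  0.0031 -0.9999] fix w [-0.0031  0.0166  0.    ] y [0.437 0.899 0.01 ] F [-1.9 -2.5 12.9] grip 0.029595128545608525 jv 0.002
0.072 ring [0.5303 0.3126] R 0.0583
0.06 ring [0.5344 0.3107] R 0.0618
0.054 ring [0.5364 0.3097] R 0.0636
scene 0 (368, 254, 46, 41)
scene 13 (368, 258, 45, 40)
expected dv [[-0.84401729  2.76022852]]
side 0 (285, 137, 34, 21)
side 13 (298, 143, 21, 18)
expected dv [[0.12111903 3.6463267 ]]
```

View pics/c13.png

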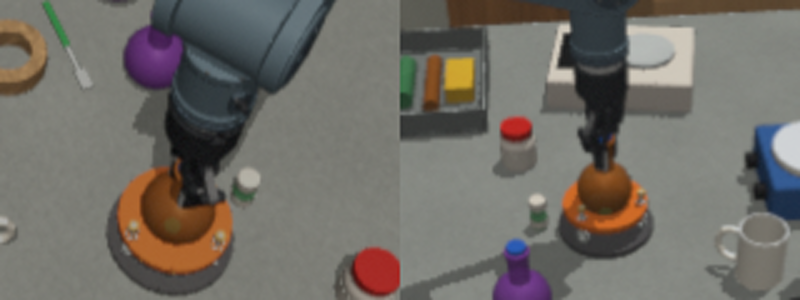

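View pics/full13.png

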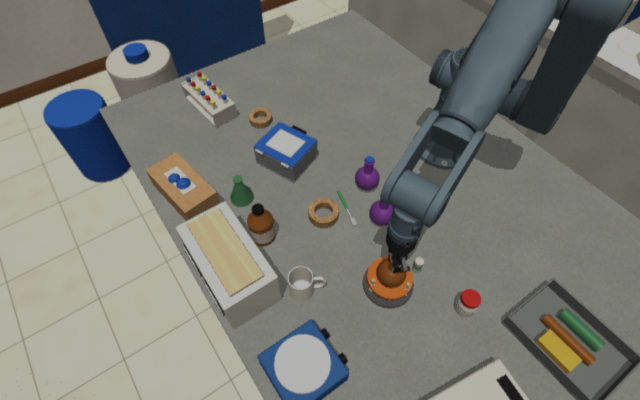

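The ring is down: it dropped about 4 px, as expected for 18 mm, and the spring posts now stand proud of it. Push is about 13 N plus the flask's weight. I'll firm it up and square the tilt a little for margin.

>>> send_rows(motion=[{"dx":-0.1,"dy":-0.05,"dz":-0.35,"wx":0,"wy":0.012,"wz":0,"fingers":0}])

```text
clock: 10.97
position: [0.5408, 0.3084, 0.1484]
eef_rot: [0.224, 0.975, 0.003, 0.004]
wrist_force: [-4.7, -1.8, 25.1]
grip_width: 0.0301
```

```bash
python3 s.py; python3 look.py 14; python3 s.py;python3 look.py 15; python3 s.py
```

```text
10.9667 [0.5408 0.3084 0.1484] z [ 0.0092  0.0041 -0.9999] fix w [-0.0041  0.0092  0.    ] y [0.437 0.899 0.008] F [-4.7 -1.8 25.1] grip 0.030062122161527823 jv 0.113
11.1167 [0.5409 0.3084 0.1485] z [ 0.0088  0.0042 -1.    ] fix w [-0.0042  0.0088  0.    ] y [0.437 0.899 0.008] F [-3.5 -1.8 19. ] grip 0.029765839493102943 jv 0.004
11.2667 [0.5409 0.3084 0.1485] z [ 0.0091  0.0042 -1.    ] fix w [-0.0042  0.0091  0.    ] y [0.437 0.899 0.008] F [-3.7 -1.9 17.9] grip 0.029828290755556656 jv 0.002
```

View pics/c15.png

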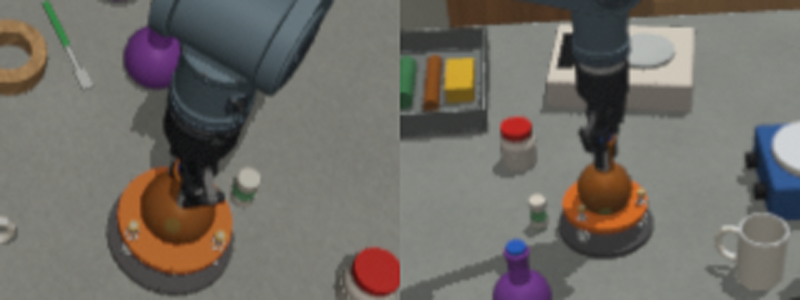

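The push is steady at about 18 N, the pose holds, the tilt is 0.6° and the ring is on its stop. The vial and the others have not moved. I'm handing it in.

```bash
python3 -c "
from plant import arm
print(arm.finish_job())"
```

```text
the job is handed in; nothing more can be done
None
```

I closed the chamber lid first. Then I moved the amber flask from its cork stand into the orange ring, pressed it down to the stop, and handed the job in at about 11.3 s still holding it there.

**Last checks**
- **Lid:** at the closed height of 88 mm its four corners agreed in both fixed views to about 1 cm. Pressing met a 25 N stop at exactly that height.
- **Grip:** the opening is 30 mm, which matches the neck, and the commanded grip force is 80 N.
- **Ring:** the push stepped up from about 10 N to over 20 N roughly 18 mm below first contact. The ring also moved down about 4 px in the scene view (about 3 px expected), and the spring posts now stand above it.
- **Hold:** the push settled at about 18 N (the stop needs about 11 N), the TCP stayed steady at z = 0.1485 m, and the tool is tilted about 0.6°.
- **Other items:** in the scene and side pictures the vial, mug, jar, reagent bottle, conical flask, spatula, spare cork and purple flasks looked to be where they started.

**What disagreed or failed**
- **Ring position:** the first side-camera estimate of the ring's centre was about 1 cm off in y from the scene camera. The wrist camera settled it to about 3 mm.
- **Bulb check:** the side-camera mask of the bulb merged with the ring, so I did not use it.
- **Sideways load:** 3 to 4 N sideways remained on the flask at the end.
- **First move:** the first move call was refused because it left out some required keys, and the arm did not move.

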